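# Sleeve and stack the toddler cups in the high-chair tray

### The arm

A 6-joint arm with a two-finger parallel gripper is mounted at the origin on the work surface. World frame = base frame: x ahead of the robot, y to its left, z up, the work surface at z = 0. Lengths are in m, angles in rad, forces in N, time in s.
With the tool pointing down it reaches from about 0.35 to 0.875 m from the base axis. Payload 4.2 kg.
Tool frame: the origin (TCP) lies on the centre line of the jaws, within the pads' length; the fingertips stand 25 mm ahead of it and the grasp point (between the pads) lies 6 mm ahead of it; z points along the fingers, y is the direction in which the jaws open and shut (so a half turn about z gives the same grasp; the last joint's range is limited). The gripper opens to 85 mm and grips with 20 to 120 N. Pads are 22 mm wide; open, the fingers measure 114 mm over their backs; the gripper's body (76 mm by 85 mm) begins 54 mm behind the grasp point. The pads swing forward as they close: fully open they stand 13 mm farther back than shut.
Start: joints at [1.359, 0.385, 0.008, 0, -1.194, -0.259], TCP at [0.283, 0.557, 0.256] pointing down, gripper open.
Joint ranges: [-3.14, 3.14], [-1.21, 2.06], [-1.07, 1.41], [-3.16, 2.05], [-2.99, -0.16], [-3.1, 3.1]. Speed limits (rad/s): [2.79, 2.79, 3.14, 3.14, 3.14, 3.14].

### API

Orientations are given as a rotation vector (axis times angle).
In Python, from cell import env, vision gives the robot as it stands. The module is installed in compiled form; this text tells all that it offers.
- The arm moves only by the shell command python3 -m handwheel 'ROWS' [FORCE]. ROWS is a JSON object of lists of equal length, an entry for each row: "offset": the shift along the world's x, y, z in cm, a list of three; "turn": the turn, a rotation vector about the world's x, y, z in degrees, a list of three; "fingers": the closure, from 0 (fully open) to 1 (shut). A call has exactly 10 rows; each row shifts and turns the commanded pose from where the row before left it; what a row does not reach is not made up. A row lasts 1/8 s, in which the tool goes at most 62.5 mm and 10.7 degrees, less where a joint would pass 70% of its speed; a pose out of reach is approached as far as the arm can. A call is refused whole if a number of a shift passes 6.25 or a number of a turn 10.7, either way. A call with a gripper value outside its range is refused whole. The fingers move at their own pace and stop on an object; FORCE is the grip in N (left out, the last holds). Time passes only in rows, so rows that do not move let the fingers close, or fill a call up. It gives the time, the measured TCP pose, the force and the opening at its end, in the units of the state.
- env.observe(): the state, without advancing time (a new reading comes with each control period).
- vision.grab_frame(name): name is "side" or "top"; returns a dict with "frame" (480x640x3 uint8, red, green, blue), "camera_matrix" (3x3 intrinsics, pixels), "dist_coeffs" ([k1, k2, p1, p2, k3] as OpenCV has them; the pictures are not rectified), "position" and "orientation" of the camera in the world. Camera axes: x right, y down, z forward; pixel columns grow to the right and rows downward; lengths in m; the calibration is good to about 2 mm. A picture is of the moment at which its call begins. There is no depth.
- env.hand_in(): hands the job in, once; it reports no verdict.
The state is a dict: "time": time; "qpos": joint angles; "joint_velocities": joint speeds; "effort": joint torques, N m; "tcp_pos": TCP position; "ee_rot": TCP orientation; "wrist_force": force on the tool from outside, world axes, zero at the start; "torque": the same for the moment, N m; "width": finger opening in m.
Only numpy, scipy, OpenCV 4.12 (cv2) and the standard library are available. Lean on these libraries where they do the work, as an engineer would, in place of code of your own. Each camera call takes 0.05 s, during which the arm holds its last target. There are 200 camera calls.

### The job

The washed aluminium cups and their silicone grip sleeves are drying on the mat: build them into one nested upside-down stack standing in the round cup recess of the grey high-chair tray, with one sleeve slid right down to the rolled rim of every cup, the top one included, so that each cup rests on the sleeve of the cup inside it. Any sleeve fits any cup; leave a spare sleeve, if there is one, standing as it was on the mat, and do not disturb the yellow bowl, the teething keys or the food jar.

Things in the scene. Friction and masses are not known exactly. Their poses are not given: they have to be found in the camera images.
- cup1: aluminium toddler cup, upside down, 70 mm tall: closed end 43 mm across on top, tapering evenly to 59 mm at the mouth below; wall 2.5 mm; round the mouth a rolled rim 65 mm across, 5 mm high; mouth 54 mm inside. Origin: centre of the mouth, in the plane it stands on; z axis up, to the closed end. All cups alike, 70 g; one may be absent
- cup2: aluminium toddler cup, upside down, 70 mm tall: closed end 43 mm across on top, tapering evenly to 59 mm at the mouth below; wall 2.5 mm; round the mouth a rolled rim 65 mm across, 5 mm high; mouth 54 mm inside. Origin: centre of the mouth, in the plane it stands on; z axis up, to the closed end. All cups alike, 70 g; one may be absent
- cup3: aluminium toddler cup, upside down, 70 mm tall: closed end 43 mm across on top, tapering evenly to 59 mm at the mouth below; wall 2.5 mm; round the mouth a rolled rim 65 mm across, 5 mm high; mouth 54 mm inside. Origin: centre of the mouth, in the plane it stands on; z axis up, to the closed end. All cups alike, 70 g; one may be absent
- cup4: aluminium toddler cup, upside down, 70 mm tall: closed end 43 mm across on top, tapering evenly to 59 mm at the mouth below; wall 2.5 mm; round the mouth a rolled rim 65 mm across, 5 mm high; mouth 54 mm inside. Origin: centre of the mouth, in the plane it stands on; z axis up, to the closed end. All cups alike, 70 g; one may be absent
- sleeve1: coral red rigid silicone sleeve: ring 34 mm high, outside 65 mm, bore tapered from 61 mm (lower end) to 53 mm (upper). Goes over an upside-down cup's top and rests on its rolled rim, covering it from 5 to 39 mm above the mouth, 1.5 mm play all round. The next cup rests on it, 39 mm above the cup inside. Origin: centre of lower end; z up. Fits any cup; 45 g
- sleeve2: sea green rigid silicone sleeve: ring 34 mm high, outside 65 mm, bore tapered from 61 mm (lower end) to 53 mm (upper). Goes over an upside-down cup's top and rests on its rolled rim, covering it from 5 to 39 mm above the mouth, 1.5 mm play all round. The next cup rests on it, 39 mm above the cup inside. Origin: centre of lower end; z up. Fits any cup; 45 g
- sleeve3: amber yellow rigid silicone sleeve: ring 34 mm high, outside 65 mm, bore tapered from 61 mm (lower end) to 53 mm (upper). Goes over an upside-down cup's top and rests on its rolled rim, covering it from 5 to 39 mm above the mouth, 1.5 mm play all round. The next cup rests on it, 39 mm above the cup inside. Origin: centre of lower end; z up. Fits any cup; 45 g
- sleeve4: blue rigid silicone sleeve: ring 34 mm high, outside 65 mm, bore tapered from 61 mm (lower end) to 53 mm (upper). Goes over an upside-down cup's top and rests on its rolled rim, covering it from 5 to 39 mm above the mouth, 1.5 mm play all round. The next cup rests on it, 39 mm above the cup inside. Origin: centre of lower end; z up. Fits any cup; 45 g
- recess (a point): centre of the floor of the round cup recess moulded in the tray: 74 mm across, 8 mm deep below the tray's flat top, floor about 7 mm above the bench; z up
- tray: grey high-chair tray, fixed, 340 (x) by 400 (y) mm inside, lying over the stone bench's edge; flat top 15 mm above the bench, edge rim 10 mm wide, 12 mm higher. Origin: centre of its underside; the recess centre is at x -40, y -110 mm in its axes. A white clip-on placemat holder, 190 mm long, is clamped on the +x rim, fixed
- mat: pale blue-grey ribbed drying mat on the bench, fixed, 260 (x) by 490 (y) mm, 5 mm thick, on which cups and sleeves stand at the start. Origin: centre of its underside
- bowl: yellow suction bowl standing on the tray, 120 mm across the mouth, 50 mm high; a bystander. Origin: centre of its underside
- keys: silicone teething keys lying flat on the tray: a 59 mm ring with three keys fanned out to 90 mm towards +x, 11 mm high; a bystander. Origin: centre of the ring, underside
- jar: orange baby-food jar with green cap on the bench beyond the mat, 62 mm across, 85 mm high; a bystander. Origin: centre of its underside
There are look-alikes about, which are no part of the job. There is more than one size of the sleeve1; the job needs the smaller. Leave any brown look-alike of the cup3 alone.

How it is judged:
By the outcome, as a careful person would: the job done as asked, in the order asked, and still so for the second after the job is handed in, with the robot touching nothing.
Of cup1, cup2, cup3, cup4 only 3 to 4 are there at a start; the rules pass over those that are not, and their reading is None.
At some moment in a run one of cup1, cup2, cup3, cup4, sleeve1, sleeve2, sleeve3, sleeve4 may be knocked a few centimetres aside while the robot is not near it.
It also fails if it takes over 210 s, if anything falls off the work surface, if the arm or the gripper's body presses on something with over 40 N, if the wrist force passes 120 N, or if a joint passes its speed limit or range.

## Working session

There is one attempt and no reset: what is moved stays moved. The work goes in short steps, Python scripts to look and compute and a shell command to move; the robot and the scene stay as the last step left them, time stands still between calls to the robot, and variables do not carry over. Pictures are saved under pics/ and viewed, about 12 in all and at most 16, crops included, and the job is handed in when it is done.

```bash
mkdir -p pics
cat > h.py <<'E'
import cv2, numpy as np
from scipy.spatial.transform import Rotation as R
from cell import env, vision
def grab(n, save=None):
    f=vision.grab_frame(n)
    if save: cv2.imwrite('pics/'+save, f['frame'][...,::-1])
    return f
def rot(f):
    o=np.array(f['orientation'],float)
    return o if o.shape==(3,3) else R.from_rotvec(o).as_matrix() if o.size==3 else R.from_quat(o).as_matrix()
def ray(f,px):
    p=cv2.undistortPoints(np.array([[px]],float),np.array(f['camera_matrix']),np.array(f['dist_coeffs'],float))[0,0]
    return np.array(f['position']), rot(f)@np.array([p[0],p[1],1])
def at(f,px,z):
    o,d=ray(f,px); return o+d*(z-o[2])/d[2]
def proj(f,P):
    Rm=rot(f).T; t=-Rm@np.array(f['position'])
    return cv2.projectPoints(np.array(P,float).reshape(-1,3),cv2.Rodrigues(Rm)[0],t,np.array(f['camera_matrix']),np.array(f['dist_coeffs'],float))[0][:,0]
E
python3 - <<'E'
from h import *
s=env.observe(); print(s)
for n in('top','side'):
    f=grab(n,n+'0.png'); print(n,f['position'],f['orientation'],f['camera_matrix'],f['dist_coeffs'])
E
```

```text
{'time': 0.0, 'qpos': array([ 1.35859609e+00,  3.85600273e-01,  6.63409857e-03, -5.01475274e-04,
       -1.19398677e+00, -2.58573061e-01]), 'joint_velocities': array([-0.00084219,  0.00107433,  0.00175399, -0.00021653,  0.00094281,
        0.00097435]), 'effort': array([-1.69579966e-04, -3.92292094e+01,  1.88401544e+01,  4.18625146e+00,
       -4.69053703e-03,  1.02786046e-05]), 'tcp_pos': array([0.28324204, 0.55655167, 0.25519799]), 'ee_rot': array([ 3.05278594e+00, -7.32456118e-01, -6.52952427e-04]), 'wrist_force': array([ 0.84475783, -0.64175526, -0.0092423 ]), 'torque': array([ 0.00235823, -0.01304887, -0.00289148]), 'width': 0.08562408383735984}
top [0.21346962 0.03830712 1.5052957 ] [-2.12610905  2.12360087 -0.20460471] [[611.76725238   0.         323.69929218]
 [  0.         611.76725238 226.58221819]
 [  0.           0.           1.        ]] [-0.01145669  0.          0.          0.          0.        ]
side [ 0.24809792 -0.65295883  0.82134406] [-2.36013517  0.38082034 -0.18068038] [[461.34896914   0.         317.84291538]
 [  0.         461.34896914 243.05399   ]
 [  0.           0.           1.        ]] [0.03725056 0.         0.         0.         0.        ]
```

View pics/top0.png

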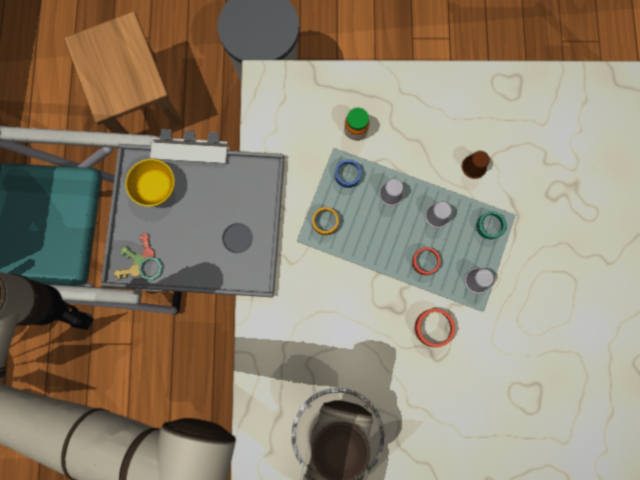

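View pics/side0.png

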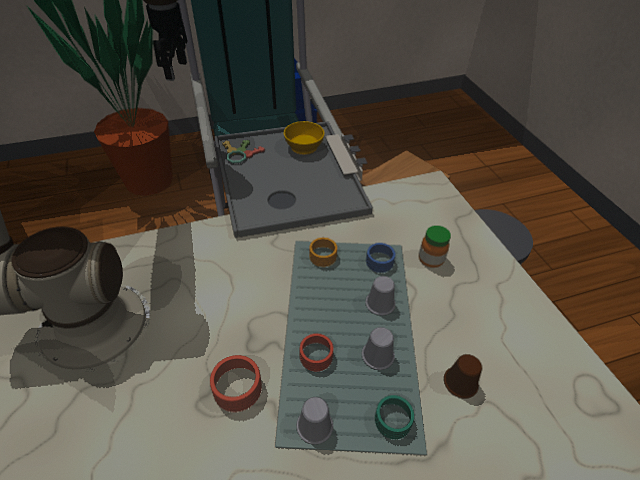

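Top view: three cups at (393,190), (440,213) and (481,279), and four small sleeves on the mat: blue (349,173), amber (326,221), red (427,261) and green (491,225). There are two red rings. The one at (427,261) is the small one and stands on the mat; the one at (435,327) is the larger look-alike on the bare bench. The brown cup at (476,164) is also a look-alike. The recess is at (237,237). With three cups, one sleeve will be spare.

```bash
cat > m.py <<'E'
from h import *
RNG={'red':((0,8),),'amber':((15,24),),'green':((70,88),),'blue':((104,118),)}
C={'top':{'red':(427,261),'amber':(326,221),'green':(491,225),'blue':(349,173),'A':(393,190),'B':(440,213),'C':(481,279),'rec':(237,237)},
   'side':{'red':(317,352),'amber':(323,251),'green':(395,417),'blue':(381,258),'A':(383,295),'B':(379,348),'C':(315,420),'rec':(282,200)}}
def circ(c,r,z,n=60):
    a=np.linspace(0,2*np.pi,n); return np.c_[c[0]+r*np.cos(a),c[1]+r*np.sin(a),np.full(n,z)]
def mask(f,k,c,w=28):
    hsv=cv2.cvtColor(f['frame'],cv2.COLOR_RGB2HSV); H,S,V=cv2.split(hsv)
    if k in RNG:
        m=np.zeros(H.shape,bool)
        for a,b in RNG[k]: m|=(H>=a)&(H<=b)&(S>110)
    elif k=='rec': m=V<90
    else: m=(S<28)&(V>80)
    win=np.zeros(H.shape,bool); x,y=map(int,c); win[max(0,y-w):y+w,max(0,x-w):x+w]=1
    m=(m&win).astype(np.uint8)
    n,l,st,ct=cv2.connectedComponentsWithStats(m)
    if n<2: return m
    i=1+np.argmax(st[1:,4]); return (l==i).astype(np.uint8)
def hullc(m):  # centre & bbox of hull
    p=cv2.findNonZero(m); h=cv2.convexHull(p); M=cv2.moments(h.astype(np.float32))
    return np.array([M['m10'],M['m01']])/M['m00'],cv2.boundingRect(p)
def silh(P):
    h=cv2.convexHull(P.astype(np.float32)); M=cv2.moments(h); return np.array([M['m10'],M['m01']])/M['m00']
def centre(f,k,c,z0=.005,w=28):
    """silhouette-hull centroid -> xy of axis, for a body of known shape (fixed-point correction)"""
    px,bb=hullc(mask(f,k,c,w))
    L=[(.0325,0),(.0325,.034)] if k in RNG else [(.037,0)] if k=='rec' else [(.0325,0),(.0325,.005),(.0215,.07)]
    zm=z0+L[-1][1]/2; q=at(f,px,zm)[:2]
    for _ in range(4):
        s=silh(np.vstack([proj(f,circ(q,r,z0+z)) for r,z in L]))
        q=q+at(f,px,zm)[:2]-at(f,s,zm)[:2]
    s=np.vstack([proj(f,circ(q,r,z0+z)) for r,z in L])
    return q,bb,[*s.min(0).round(),*(s.max(0)-s.min(0)).round()]
E
python3 - <<'E'
from m import *
for n in('top','side'):
    f=vision.grab_frame(n); o=f['frame'][...,::-1].copy()
    for k,c in C[n].items():
        z0=.015 if k=='rec' else .005
        q,bb,pb=centre(f,k,c,z0,24 if n=='top' else 34); print(n,k,q.round(4),bb,pb)
        for r,z in ([(.0325,.0),(.0325,.034)] if k in RNG else [(.037,0)] if k=='rec' else [(.0325,0),(.0215,.07)]):
            cv2.polylines(o,[proj(f,circ(q,r,z0+z)).round().astype(int)],True,(255,0,255),1)
    x,y,w,h=(200,130,330,230) if n=='top' else (200,170,270,290)
    s=2.4 if n=='top' else 2
    cv2.imwrite(f'pics/ov_{n}.png',cv2.resize(o[y:y+h,x:x+w],None,fx=s,fy=s))
E
```

```text
top red [ 0.4103 -0.2178] (412, 248, 29, 27) [np.float64(412.0), np.float64(247.0), np.float64(29.0), np.float64(28.0)]
top amber [0.5101 0.0288] (312, 207, 27, 28) [np.float64(312.0), np.float64(206.0), np.float64(27.0), np.float64(28.0)]
top green [ 0.5001 -0.3811] (477, 212, 29, 27) [np.float64(476.0), np.float64(211.0), np.float64(30.0), np.float64(28.0)]
top blue [ 0.6317 -0.0281] (335, 160, 26, 27) [np.float64(335.0), np.float64(159.0), np.float64(26.0), np.float64(29.0)]
top A [ 0.587 -0.138] (377, 173, 30, 35) [np.float64(378.0), np.float64(177.0), np.float64(26.0), np.float64(28.0)]
top B [ 0.518  -0.2454] (416, 200, 37, 37) [np.float64(421.0), np.float64(205.0), np.float64(27.0), np.float64(27.0)]
top C [ 0.3578 -0.3563] (457, 255, 48, 48) [np.float64(468.0), np.float64(270.0), np.float64(30.0), np.float64(27.0)]
top rec [0.4697 0.2625] (222, 224, 17, 29) [np.float64(215.0), np.float64(222.0), np.float64(30.0), np.float64(30.0)]
side red [ 0.4108 -0.2166] (300, 334, 33, 38) [np.float64(299.0), np.float64(333.0), np.float64(34.0), np.float64(39.0)]
side amber [0.5105 0.0293] (309, 237, 28, 30) [np.float64(309.0), np.float64(236.0), np.float64(28.0), np.float64(30.0)]
side green [ 0.5033 -0.3749] (375, 395, 39, 38) [np.float64(375.0), np.float64(391.0), np.float64(40.0), np.float64(45.0)]
side blue [ 0.6387 -0.0168] (367, 243, 28, 21) [np.float64(366.0), np.float64(238.0), np.float64(30.0), np.float64(30.0)]
side A [ 0.6053 -0.1068] (373, 275, 23, 18) [np.float64(368.0), np.float64(262.0), np.float64(30.0), np.float64(40.0)]
side B [ 0.5438 -0.2276] (370, 327, 23, 20) [np.float64(364.0), np.float64(314.0), np.float64(33.0), np.float64(43.0)]
side C [ 0.3715 -0.3213] (300, 390, 29, 32) [np.float64(296.0), np.float64(382.0), np.float64(36.0), np.float64(48.0)]
side rec [0.4701 0.2478] (248, 166, 68, 68) [np.float64(267.0), np.float64(189.0), np.float64(28.0), np.float64(18.0)]
```

Run:
```python
from m import *
o=cv2.imread('pics/ov_top.png'); cv2.imwrite('pics/ov_topc.png',o)
f={'frame':cv2.imread('pics/side0.png')[...,::-1].copy()}
hsv=cv2.cvtColor(f['frame'],cv2.COLOR_RGB2HSV)
for p in[(383,282),(378,296),(390,300),(375,308),(383,311),(383,318),(400,300)]:print(p,hsv[p[1],p[0]])
hsv=cv2.cvtColor(cv2.imread('pics/top0.png'),cv2.COLOR_BGR2HSV)
print('row');
for x in range(374,412,2): print(x,hsv[190,x],end=' ')
print('rec')
for x in range(215,262,3): print(x,hsv[237,x],end=' ')
```

```text
(383, 282) [137  15 118]
(378, 296) [135   8  61]
(390, 300) [130  13  57]
(375, 308) [150   9  60]
(383, 311) [120  16  65]
(383, 318) [81 34 76]
(400, 300) [ 81  35 101]
row
374 [ 77  28 144] 376 [ 78  30 126] 378 [ 83  17 120] 380 [150   5 112] 382 [150   6  81] 384 [150   3  81] 386 [150   6 127] 388 [150   9 175] 390 [150   7 177] 392 [144   7 174] 394 [150   6 173] 396 [155   9 172] 398 [144   8 170] 400 [150   6 168] 402 [150   9 119] 404 [77 25 92] 406 [78 32 95] 408 [78 27 93] 410 [ 78  29 107] rec
215 [ 75   4 131] 218 [ 75   4 131] 221 [ 90   2 115] 224 [113  12  83] 227 [102  14  92] 230 [105  11  93] 233 [108  14  93] 236 [113  11  94] 239 [110  16  93] 242 [114  14  93] 245 [110  16  94] 248 [110  16  94] 251 [110  16  97] 254 [  0   0 129] 257 [ 45   4 131] 260 [  0   0 130]
```

View pics/ov_topc.png

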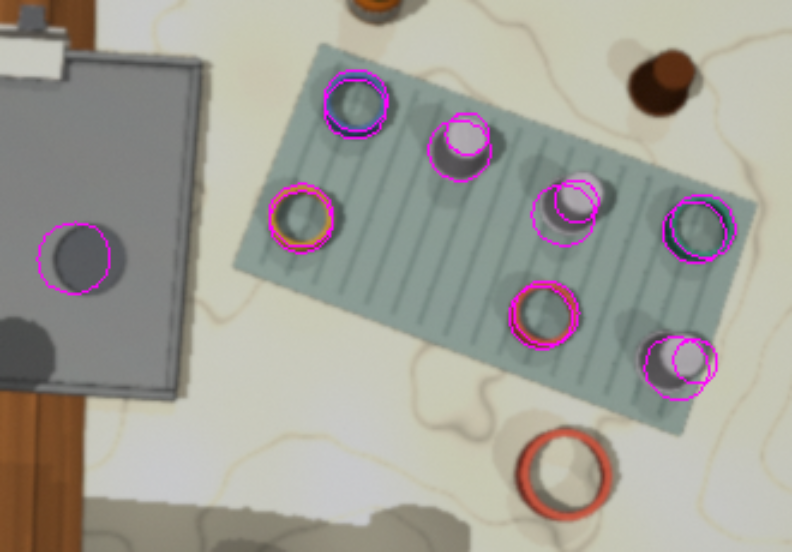

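```bash
cat >> m.py <<'E'
def blob(m,c,w):
    x,y=map(int,c); win=np.zeros(m.shape,bool); win[max(0,y-w):y+w,max(0,x-w):x+w]=1
    n,l,st,ct=cv2.connectedComponentsWithStats((m&win).astype(np.uint8)); i=1+np.argmax(st[1:,4])
    return ct[i],st[i]
def disc(f,c,ztop,w=16):
    """bright closed end of a cup"""
    F=f['frame'].astype(int); m=(F[...,1]<F[...,0]-1)&(F.max(2)-F.min(2)<25)
    V=F.max(2); x,y=map(int,c); v=np.percentile(V[y-w:y+w,x-w:x+w][m[y-w:y+w,x-w:x+w]],85)
    p,st=blob(m&(V>.85*v),c,w); return at(f,p,ztop)[:2],p,st
E
python3 - <<'E'
from m import *
for n in('top','side'):
    f=vision.grab_frame(n)
    for k in 'ABC':
        c=C[n][k]; c=(c[0],c[1]-(14 if n=='side' else 0)); q,p,st=disc(f,c,.075,18); print(n,k,q.round(4),p.round(1),st)
f=vision.grab_frame('top');F=f['frame'].astype(int)
p,st=blob((F.max(2)<108)&(F[...,2]>F[...,0]+2),(237,237),24);print('rec',at(f,p,.011).round(4),p,st)
E
```

```text
top A [ 0.583  -0.1366] [393.8 186.8] [386 179  16  16 197]
top B [ 0.5269 -0.2518] [442.3 209.7] [435 202  16  16 204]
top C [ 0.3643 -0.3446] [484.2 277.4] [476 270  17  16 218]
side A [ 0.5836 -0.1382] [383.6 283.3] [374 277  19  14 163]
side B [ 0.5264 -0.2521] [381.  336.1] [371 328  22  18 206]
side C [ 0.3641 -0.3447] [314.5 408.5] [303 398  24  23 291]
rec [0.4686 0.2456 0.011 ] [237.44546851 237.84178187] [223 223  30  30 651]
```

```bash
python3 -m handwheel '{"offset":[[2.5,-5.6,0],[2.5,-5.6,0],[2.5,-5.6,0],[2.5,-5.6,0],[2.5,-5.6,0],[2.5,-5.6,0],[2.5,-5.6,0],[2.5,-5.6,0],[2.5,-5.6,0],[2.5,-5.6,0]],"turn":[[0,0,0],[0,0,0],[0,0,0],[0,0,0],[0,0,0],[0,0,0],[0,0,0],[0,0,0],[0,0,0],[0,0,0]],"fingers":[0,0,0,0,0,0,0,0,0,0]}' 30
python3 -m handwheel '{"offset":[[2.5,-5.6,0],[2.5,-5.6,0],[0,-2.2,-2],[0,0,-2.5],[0,0,-2.5],[0,0,-2.5],[0,0,-2.5],[0,0,0],[0,0,0],[0,0,0]],"turn":[[0,0,0],[0,0,0],[0,0,0],[0,0,0],[0,0,0],[0,0,0],[0,0,0],[0,0,0],[0,0,0],[0,0,0]],"fingers":[0,0,0,0,0,0,0,0,0,0]}'
```

```text
time: 1.6
tcp_pos: [0.5341, -0.0049, 0.2567]
ee_rot: [-3.055, 0.732, -0.001]
wrist_force: [0.9, 0.4, 0.7]
width: 0.0856
time: 2.85
tcp_pos: [0.5843, -0.137, 0.1378]
ee_rot: [-3.055, 0.732, -0.004]
wrist_force: [-0.1, 0.0, 0.7]
width: 0.0856
```

```bash
python3 -m handwheel '{"offset":[[-0.1,0,-2.5],[0,0,-2.5],[0,0,-2],[0,0,-0.7],[0,0,0],[0,0,0],[0,0,0],[0,0,0],[0,0,0],[0,0,0]],"turn":[[0,0,0],[0,0,0],[0,0,0],[0,0,0],[0,0,0],[0,0,0],[0,0,0],[0,0,0],[0,0,0],[0,0,0]],"fingers":[0,0,0,0,0,1,1,1,1,1]}' 30
python3 - <<'E'
from m import *
s=env.observe();print(s['tcp_pos'],s['width'],s['wrist_force'])
E
```

```text
time: 4.1
tcp_pos: [0.5831, -0.1369, 0.0607]
ee_rot: [-3.055, 0.732, -0.003]
wrist_force: [-1.2, 1.5, 5.8]
width: 0.0486
[ 0.58310996 -0.13691632  0.06066723] 0.04856708686293032 [-1.19679031  1.50542783  5.80537014]
```

```bash
python3 -m handwheel '{"offset":[[0,0,1],[0,0,2.5],[0,0,2.5],[0,0,1],[-1.6,5,0],[-2,6,0],[-2,6,0],[-2,6,0],[-2,6,0],[-1.85,5.75,0]],"turn":[[0,0,0],[0,0,0],[0,0,0],[0,0,0],[0,0,0],[0,0,0],[0,0,0],[0,0,0],[0,0,0],[0,0,0]],"fingers":[1,1,1,1,1,1,1,1,1,1]}' 30
python3 -m handwheel '{"offset":[[0,3.5,0],[0,0,0],[0,0,0],[0,0,-2],[0,0,-2],[0,0,-1.5],[0,0,-0.5],[0,0,0],[0,0,0],[0,0,0]],"turn":[[0,0,0],[0,0,0],[0,0,0],[0,0,0],[0,0,0],[0,0,0],[0,0,0],[0,0,0],[0,0,0],[0,0,0]],"fingers":[1,1,1,1,1,1,1,1,1,1]}'
python3 -c "
from h import *
grab('side','s1.png');grab('top','t1.png')
a=cv2.imread('pics/s1.png')[120:240,200:380];b=cv2.imread('pics/t1.png')[180:300,180:360]
cv2.imwrite('pics/c1.png',cv2.resize(np.hstack([a,b]),None,fx=2.2,fy=3))"
```

```text
time: 5.35
tcp_pos: [0.4677, 0.2093, 0.129]
ee_rot: [3.055, -0.733, -0.001]
wrist_force: [0.9, 0.7, -1.0]
width: 0.0485
time: 6.6
tcp_pos: [0.4683, 0.2415, 0.0698]
ee_rot: [3.053, -0.733, -0.002]
wrist_force: [-2.6, -2.3, 6.0]
width: 0.0486
```

View pics/c1.png

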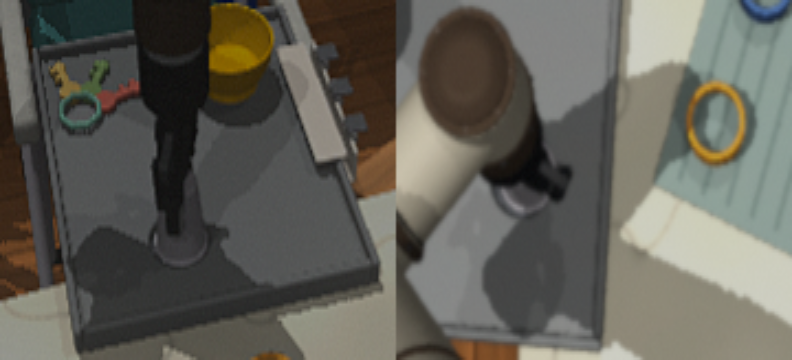

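```bash
python3 -m handwheel '{"offset":[[0,0,0.4],[0,0.4,0],[0,0,0],[0,0,-0.4],[0,0,-0.3],[0,0,-0.3],[0,0,0],[0,0,0],[0,0,0],[0,0,0]],"turn":[[0,0,0],[0,0,0],[0,0,0],[0,0,0],[0,0,0],[0,0,0],[0,0,0],[0,0,0],[0,0,0],[0,0,0]],"fingers":[1,1,1,1,1,1,1,1,1,1]}'
```

```text
time: 7.95
tcp_pos: [0.4689, 0.2467, 0.0634]
ee_rot: [-3.055, 0.733, -0.0]
wrist_force: [0.4, -0.2, -0.5]
width: 0.0486
```

```bash
python3 -m handwheel '{"offset":[[0,0,0],[0,0,0],[0,0,0],[0,0,1],[0,0,3],[0,0,4],[1,-5.4,0],[1,-5.4,0],[1,-5.4,0],[1.1,-5.5,0]],"turn":[[0,0,0],[0,0,0],[0,0,0],[0,0,0],[0,0,0],[0,0,0],[0,0,0],[0,0,0],[0,0,0],[0,0,0]],"fingers":[0,0,0,0,0,0,0,0,0,0]}'
python3 - <<'E'
from m import *
f=grab('side','s2.png'); 
print(disc(f,proj(f,[.4686,.2456,.077])[0],.077,14))
q,b,p=centre(f,'amber',C['side']['amber'],.005,34);print(q,b,p)
cv2.imwrite('pics/c2.png',cv2.resize(cv2.imread('pics/s2.png')[120:460,180:450],None,fx=2,fy=1.7))
E
```

```text
time: 9.2
tcp_pos: [0.5103, 0.0281, 0.1444]
ee_rot: [-3.055, 0.731, -0.002]
wrist_force: [0.8, 0.5, -0.5]
width: 0.0854
(array([0.47014381, 0.24269017]), array([280.61386139, 181.21782178]), array([273, 177,  15,  10, 101], dtype=int32))
[0.51034643 0.02851564] (309, 238, 28, 29) [np.float64(309.0), np.float64(237.0), np.float64(28.0), np.float64(30.0)]
```

View pics/c2.png

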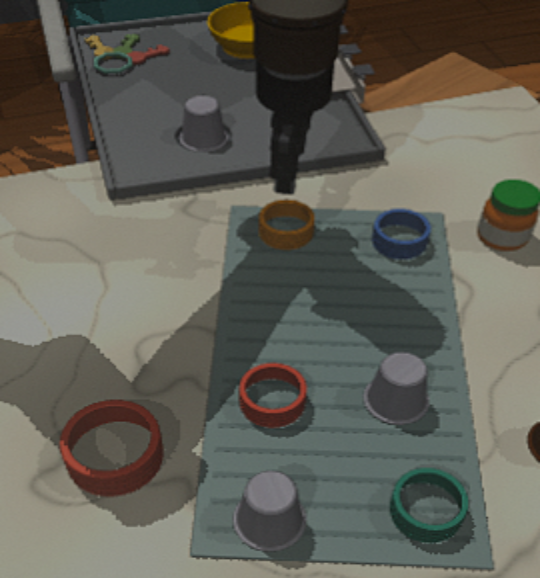

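```bash
python3 -m handwheel '{"offset":[[0,0.06,-3],[0,0,-3],[0,0,-2.5],[0,0,-1.5],[0,0,-0.9],[0,0,0],[0,0,0],[0,0,0],[0,0,0],[0,0,0]],"turn":[[0,0,0],[0,0,0],[0,0,0],[0,0,0],[0,0,0],[0,0,0],[0,0,0],[0,0,0],[0,0,0],[0,0,0]],"fingers":[0,0,0,0,0,0,1,1,1,1]}' 30
```

```text
time: 10.5
tcp_pos: [0.5105, 0.0305, 0.0355]
ee_rot: [-3.054, 0.732, -0.003]
wrist_force: [-2.4, 0.1, 6.4]
width: 0.0641
```

```bash
python3 -m handwheel '{"offset":[[0,0,1.5],[0,0,3],[0,0,3],[0,0,2],[-1.04,5.4,0],[-1.04,5.4,0],[-1.04,5.4,0],[-1.03,5.4,0],[0,0,0],[0,0,0]],"turn":[[0,0,0],[0,0,0],[0,0,0],[0,0,0],[0,0,0],[0,0,0],[0,0,0],[0,0,0],[0,0,0],[0,0,0]],"fingers":[1,1,1,1,1,1,1,1,1,1]}' 30
python3 - <<'E'
from m import *
f=grab('side','s3.png'); t=grab('top','t3.png')
z=env.observe()['tcp_pos'][2]-.0305
for n,g in(('side',f),('top',t)):
    try: q,b,p=centre(g,'amber',proj(g,[.469,.246,z+.017])[0],z,34);print(n,q,b,p)
    except Exception as e: print(n,e)
a=cv2.imread('pics/s3.png')[120:240,200:380];b=cv2.imread('pics/t3.png')[180:300,180:360]
cv2.imwrite('pics/c3.png',cv2.resize(np.hstack([a,b]),None,fx=2.2,fy=2.6))
E
```

```text
time: 11.75
tcp_pos: [0.4681, 0.2461, 0.1297]
ee_rot: [3.055, -0.732, -0.0]
wrist_force: [0.0, 0.5, -0.6]
width: 0.0641
side [0.55205418 0.33241743] (288, 134, 25, 21) [np.float64(288.0), np.float64(131.0), np.float64(25.0), np.float64(25.0)]
top [0.44389251 0.2458308 ] (220, 237, 22, 9) [np.float64(216.0), np.float64(225.0), np.float64(30.0), np.float64(30.0)]
```

View pics/c3.png

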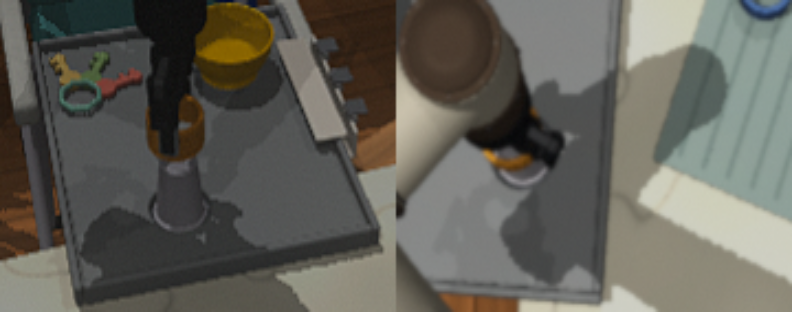

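```bash
python3 -m handwheel '{"offset":[[0.07,0,-2],[0,0,-2],[0,0,-1.5],[0,0,-1],[0,0,-0.7],[0,0,-0.5],[0,0,-0.5],[0,0,0],[0,0,0],[0,0,0]],"turn":[[0,0,0],[0,0,0],[0,0,0],[0,0,0],[0,0,0],[0,0,0],[0,0,0],[0,0,0],[0,0,0],[0,0,0]],"fingers":[1,1,1,1,1,1,1,1,1,1]}'
```

```text
time: 13.1
tcp_pos: [0.4692, 0.2464, 0.0476]
ee_rot: [-3.055, 0.732, -0.0]
wrist_force: [-0.3, 0.3, -0.4]
width: 0.0641
```

```bash
python3 -m handwheel '{"offset":[[0,0,-0.3],[0,0,-0.2],[0,0,0],[0,0,0],[0,0,0],[0,0,0],[0,0,2],[0,0,4],[0,0,3],[0,0,0]],"turn":[[0,0,0],[0,0,0],[0,0,0],[0,0,0],[0,0,0],[0,0,0],[0,0,0],[0,0,0],[0,0,0],[0,0,0]],"fingers":[1,1,1,0,0,0,0,0,0,0]}'
python3 - <<'E'
from m import *
s=env.observe();print(s['tcp_pos'],s['width'])
E
```

```text
time: 14.35
tcp_pos: [0.4703, 0.2473, 0.1348]
ee_rot: [-3.05, 0.731, -0.005]
wrist_force: [-0.6, -0.5, 0.3]
width: 0.0857
[0.47031273 0.24731982 0.13481462] 0.08572997879380458
```

```bash
python3 -m handwheel '{"offset":[[0.6,-5.5,0],[0.6,-5.5,0],[0.6,-5.5,0],[0.6,-5.5,0],[0.6,-5.5,0],[0.6,-5.5,0],[0.6,-5.5,0],[0.6,-5.5,0],[0.7,-5.7,0],[0,0,0]],"turn":[[0,0,0],[0,0,0],[0,0,0],[0,0,0],[0,0,0],[0,0,0],[0,0,0],[0,0,0],[0,0,0],[0,0,0]],"fingers":[0,0,0,0,0,0,0,0,0,0]}'
python3 - <<'E'
from m import *
print(env.observe()['tcp_pos'])
f=grab('side','s4.png'); t=grab('top','t4.png')
for n,g in(('side',f),('top',t)):
    for k in 'BC':
        try: print(n,k,disc(g,proj(g,[*([.5267,-.252] if k=='B' else [.364,-.3447]),.075])[0],.075,14))
        except Exception as e: print(n,e)
    q,b,p=centre(g,'amber',proj(g,[.469,.246,.029])[0],.012,34);print(n,q,b,p)
    try:print('top cup',disc(g,proj(g,[.469,.246,.077])[0],.077,12))
    except Exception as e: print(n,e)
a=cv2.imread('pics/s4.png')[120:460,180:450]
cv2.imwrite('pics/c4.png',cv2.resize(a,None,fx=2.2,fy=1.7))
E
```

```text
time: 15.6
tcp_pos: [0.5233, -0.254, 0.1304]
ee_rot: [3.053, -0.741, -0.003]
wrist_force: [-0.3, -0.1, 0.4]
width: 0.0851
[ 0.52334176 -0.25403681  0.13042937]
side B (array([ 0.51674142, -0.24710639]), array([375.16666667, 335.33333333]), array([374, 334,   3,   4,   6], dtype=int32))
side C (array([ 0.37199835, -0.34834131]), array([319.78709677, 409.13548387]), array([313, 399,  14,  22, 155], dtype=int32))
side [0.46910851 0.24194181] (269, 186, 25, 22) [np.float64(268.0), np.float64(183.0), np.float64(25.0), np.float64(26.0)]
top cup (array([0.46930925, 0.24228207]), array([280.33962264, 181.37735849]), array([273, 177,  15,  10, 106], dtype=int32))
top B (array([ 0.52203872, -0.24810383]), array([440.83333333, 211.65079365]), array([435, 205,  14,  13, 126], dtype=int32))
top C (array([ 0.37152709, -0.34869944]), array([485.79807692, 274.36538462]), array([479, 270,  14,  10, 104], dtype=int32))
top [0.46830798 0.246059  ] (222, 223, 29, 28) [np.float64(222.0), np.float64(222.0), np.float64(28.0), np.float64(29.0)]
top cup (array([0.46797824, 0.24625961]), array([233.43283582, 233.42288557]), array([226, 226,  16,  16, 201], dtype=int32))
```

View pics/c4.png

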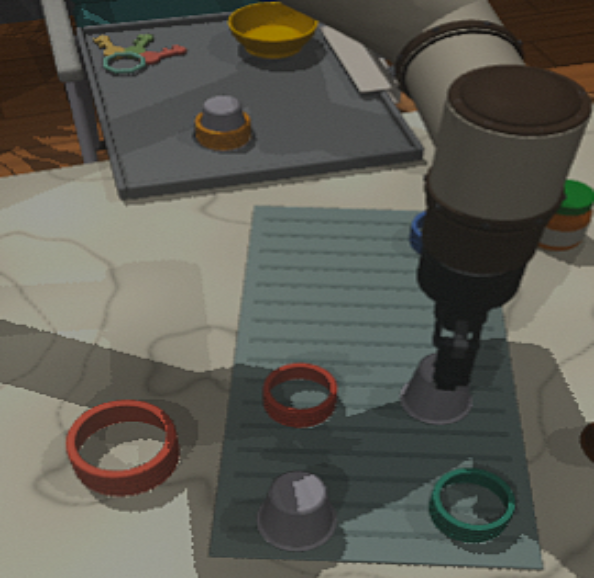

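```bash
python3 -m handwheel '{"offset":[[0.3,0.15,0],[0,0,-1.5],[0,0,0],[0,0,0],[0,0,0],[0,0,0],[0,0,0],[0,0,0],[0,0,0],[0,0,0]],"turn":[[0,0,0],[0,0,0],[0,0,0],[0,0,0],[0,0,0],[0,0,0],[0,0,0],[0,0,0],[0,0,0],[0,0,0]],"fingers":[0,0,0,0,0,0,0,0,0,0]}'
```

```text
time: 16.95
tcp_pos: [0.5271, -0.2493, 0.1173]
ee_rot: [3.055, -0.733, -0.0]
wrist_force: [-0.1, 0.0, -0.2]
width: 0.0855
```

Need y −0.25 cm; z to 0.0607.

```bash
python3 -m handwheel '{"offset":[[-0.05,-0.26,-1.5],[0,0,-2],[0,0,-1.5],[0,0,-0.65],[0,0,0],[0,0,0],[0,0,0],[0,0,0],[0,0,0],[0,0,0]],"turn":[[0,0,0],[0,0,0],[0,0,0],[0,0,0],[0,0,0],[0,0,0],[0,0,0],[0,0,0],[0,0,0],[0,0,0]],"fingers":[0,0,0,0,0,1,1,1,1,1]}' 30
```

```text
time: 18.2
tcp_pos: [0.5272, -0.2519, 0.0619]
ee_rot: [3.055, -0.732, 0.003]
wrist_force: [-0.9, 1.5, 6.7]
width: 0.0481
```

```bash
python3 -m handwheel '{"offset":[[0,0,1],[0,0,3],[0,0,4],[0,0,1.5],[-0.65,5.5,0],[-0.65,5.5,0],[-0.65,5.5,0],[-0.65,5.5,0],[-0.65,5.5,0],[-0.65,5.5,0]],"turn":[[0,0,0],[0,0,0],[0,0,0],[0,0,0],[0,0,0],[0,0,0],[0,0,0],[0,0,0],[0,0,0],[0,0,0]],"fingers":[1,1,1,1,1,1,1,1,1,1]}' 30
python3 -m handwheel '{"offset":[[-0.65,5.5,0],[-0.65,5.5,0],[-0.65,5.5,0],[0,0.3,0],[0,0,0],[0,0,0],[0,0,0],[0,0,0],[0,0,0],[0,0,0]],"turn":[[0,0,0],[0,0,0],[0,0,0],[0,0,0],[0,0,0],[0,0,0],[0,0,0],[0,0,0],[0,0,0],[0,0,0]],"fingers":[1,1,1,1,1,1,1,1,1,1]}'
```

```text
time: 19.45
tcp_pos: [0.4866, 0.0797, 0.1553]
ee_rot: [3.054, -0.733, -0.002]
wrist_force: [0.6, -0.3, 0.3]
width: 0.0481
time: 20.7
tcp_pos: [0.4682, 0.246, 0.1558]
ee_rot: [-3.055, 0.733, -0.0]
wrist_force: [0.1, -0.3, -0.9]
width: 0.0481
```

```bash
python3 -m handwheel '{"offset":[[0.05,0,-1],[0,0,-1],[0,0,-1],[0,0,-1],[0,0,-0.6],[0,0,-0.5],[0,0,-0.1],[0,0,0],[0,0,0],[0,0,0]],"turn":[[0,0,0],[0,0,0],[0,0,0],[0,0,0],[0,0,0],[0,0,0],[0,0,0],[0,0,0],[0,0,0],[0,0,0]],"fingers":[1,1,1,1,1,1,1,1,1,1]}'
```

```text
time: 21.95
tcp_pos: [0.4687, 0.2463, 0.1041]
ee_rot: [-3.054, 0.733, -0.001]
wrist_force: [0.3, 0.1, -1.1]
width: 0.0485
```

```bash
python3 -m handwheel '{"offset":[[0,0,-0.1],[0,0,0],[0,0,0],[0,0,0],[0,0,1],[0,0,3],[0,0,3],[-0.65,-5.2,0],[-0.65,-5.2,0],[-0.65,-5.2,0]],"turn":[[0,0,0],[0,0,0],[0,0,0],[0,0,0],[0,0,0],[0,0,0],[0,0,0],[0,0,0],[0,0,0],[0,0,0]],"fingers":[1,0,0,0,0,0,0,0,0,0]}'
python3 -m handwheel '{"offset":[[-0.65,-5.2,0],[-0.65,-5.2,0],[-0.65,-5.2,0],[-0.65,-5.2,0],[-0.65,-5.2,0],[-0.6,-4.8,0],[0,0,-3],[0,0,-2],[0,0,0],[0,0,0]],"turn":[[0,0,0],[0,0,0],[0,0,0],[0,0,0],[0,0,0],[0,0,0],[0,0,0],[0,0,0],[0,0,0],[0,0,0]],"fingers":[0,0,0,0,0,0,0,0,0,0]}'
python3 - <<'E'
from m import *
print(env.observe()['tcp_pos'])
f=grab('side','s5.png'); t=grab('top','t5.png')
for n,g in(('side',f),('top',t)):
    q,b,p=centre(g,'red',proj(g,[.4105,-.217,.022])[0],.005,34 if n=='side' else 24);print(n,q,b,p)
    q,b,p=centre(g,'amber',proj(g,[.469,.246,.029])[0],.012,34);print(n,q,b,p)
    try:print('top cup',disc(g,proj(g,[.469,.246,.116])[0],.116,14))
    except Exception as e: print(n,e)
a=cv2.imread('pics/s5.png')[120:460,180:450]
cv2.imwrite('pics/c5.png',cv2.resize(a,None,fx=2.2,fy=1.7))
E
```

```text
time: 23.2
tcp_pos: [0.4489, 0.0889, 0.1738]
ee_rot: [-3.054, 0.731, -0.002]
wrist_force: [0.6, 0.1, 0.9]
width: 0.0852
time: 24.45
tcp_pos: [0.4114, -0.2179, 0.1239]
ee_rot: [3.055, -0.732, 0.003]
wrist_force: [0.8, 0.3, 1.3]
width: 0.0853
[ 0.41142433 -0.21791145  0.1239018 ]
side [ 0.41041593 -0.21801872] (300, 335, 33, 37) [np.float64(299.0), np.float64(333.0), np.float64(34.0), np.float64(39.0)]
side [0.45887893 0.22481379] (269, 194, 21, 14) [np.float64(266.0), np.float64(188.0), np.float64(26.0), np.float64(27.0)]
top cup (array([0.49683614, 0.25316319]), array([289.18493151, 164.42465753]), array([285, 154,   8,  28, 146], dtype=int32))
top [ 0.40323559 -0.21255485] (412, 251, 28, 24) [np.float64(410.0), np.float64(250.0), np.float64(29.0), np.float64(28.0)]
top [0.4444985 0.228063 ] (235, 241, 15, 10) [np.float64(229.0), np.float64(232.0), np.float64(28.0), np.float64(28.0)]
top cup (array([0.46780368, 0.24628441]), array([231.04444444, 230.52888889]), array([223, 222,  17,  17, 225], dtype=int32))
```

View pics/c5.png

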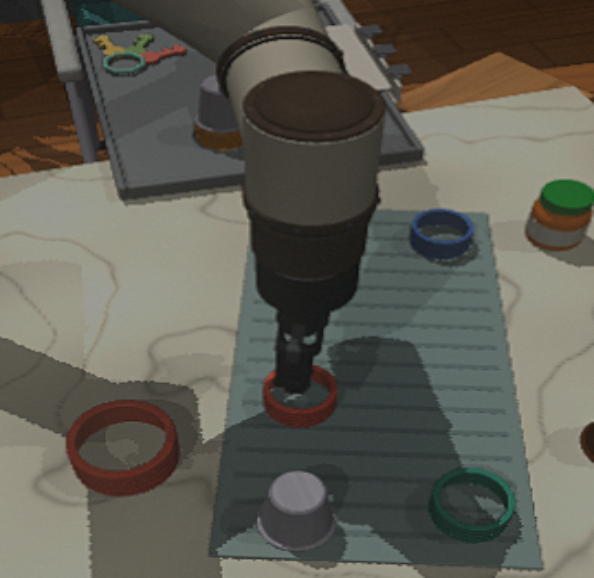

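```bash
python3 -m handwheel '{"offset":[[-0.1,0.05,-2.5],[0,0,-2.5],[0,0,-2],[0,0,-1.3],[0,0,-0.6],[0,0,0],[0,0,0],[0,0,0],[0,0,0],[0,0,0]],"turn":[[0,0,0],[0,0,0],[0,0,0],[0,0,0],[0,0,0],[0,0,0],[0,0,0],[0,0,0],[0,0,0],[0,0,0]],"fingers":[0,0,0,0,0,0,1,1,1,1]}' 30
```

```text
time: 25.8
tcp_pos: [0.4102, -0.2174, 0.0348]
ee_rot: [3.055, -0.732, 0.003]
wrist_force: [-1.0, 0.9, 6.2]
width: 0.0648
```

```bash
python3 -m handwheel '{"offset":[[0,0,1],[0,0,4],[0,0,5],[0,0,3.2],[0.65,5.2,0],[0.65,5.2,0],[0.65,5.2,0],[0.65,5.2,0],[0.65,5.2,0],[0.65,5.2,0]],"turn":[[0,0,0],[0,0,0],[0,0,0],[0,0,0],[0,0,0],[0,0,0],[0,0,0],[0,0,0],[0,0,0],[0,0,0]],"fingers":[1,1,1,1,1,1,1,1,1,1]}' 30
python3 -m handwheel '{"offset":[[0.65,5.2,0],[0.65,5.2,0],[0.63,4.76,0],[0,0,0],[0,0,0],[0,0,0],[0,0,0],[0,0,0],[0,0,0],[0,0,0]],"turn":[[0,0,0],[0,0,0],[0,0,0],[0,0,0],[0,0,0],[0,0,0],[0,0,0],[0,0,0],[0,0,0],[0,0,0]],"fingers":[1,1,1,1,1,1,1,1,1,1]}'
```

```text
time: 27.05
tcp_pos: [0.4484, 0.0964, 0.1666]
ee_rot: [-3.054, 0.732, -0.001]
wrist_force: [1.2, 0.0, 0.6]
width: 0.0646
time: 28.3
tcp_pos: [0.4679, 0.2462, 0.1658]
ee_rot: [-3.055, 0.733, -0.0]
wrist_force: [0.3, -0.2, -0.2]
width: 0.0648
```

```bash
python3 -m handwheel '{"offset":[[0.05,0,-2],[0,0,-2],[0,0,-1.5],[0,0,-1],[0,0,-0.7],[0,0,-0.5],[0,0,-0.5],[0,0,-0.1],[0,0,0],[0,0,0]],"turn":[[0,0,0],[0,0,0],[0,0,0],[0,0,0],[0,0,0],[0,0,0],[0,0,0],[0,0,0],[0,0,0],[0,0,0]],"fingers":[1,1,1,1,1,1,1,1,1,1]}'
```

```text
time: 29.55
tcp_pos: [0.4685, 0.2464, 0.0831]
ee_rot: [-3.055, 0.732, -0.001]
wrist_force: [0.7, 0.2, -0.8]
width: 0.0647
```

```bash
python3 -m handwheel '{"offset":[[0,0,-0.1],[0,0,0],[0,0,0],[0,0,0],[0,0,1.5],[0,0,4],[0,0,3],[-0.95,-5.4,0],[-0.95,-5.4,0],[-0.95,-5.4,0]],"turn":[[0,0,0],[0,0,0],[0,0,0],[0,0,0],[0,0,0],[0,0,0],[0,0,0],[0,0,0],[0,0,0],[0,0,0]],"fingers":[1,0,0,0,0,0,0,0,0,0]}'
python3 -m handwheel '{"offset":[[-0.95,-5.4,0],[-0.95,-5.4,0],[-0.95,-5.4,0],[-0.95,-5.4,0],[-0.95,-5.4,0],[-0.95,-5.4,0],[-0.95,-5.4,0],[-0.95,-5.1,0],[0,0,0],[0,0,0]],"turn":[[0,0,0],[0,0,0],[0,0,0],[0,0,0],[0,0,0],[0,0,0],[0,0,0],[0,0,0],[0,0,0],[0,0,0]],"fingers":[0,0,0,0,0,0,0,0,0,0]}'
python3 - <<'E'
from m import *
f=grab('side','s6.png'); t=grab('top','t6.png')
print(env.observe()['tcp_pos'])
for n,g in(('side',f),('top',t)):
    q,b,p=centre(g,'red',proj(g,[.468,.246,.068])[0],.051,34 if n=='side' else 24);print(n,q,b,p)
    for k,P in(('stack',[.468,.246,.116]),('C',[.364,-.3447,.075])):
      try:print(k,disc(g,proj(g,P)[0],P[2],14))
      except Exception as e: print(n,e)
a=cv2.imread('pics/s6.png')[120:460,180:450]
cv2.imwrite('pics/c6.png',cv2.resize(a,None,fx=2.2,fy=1.7))
E
```

```text
time: 30.8
tcp_pos: [0.4397, 0.083, 0.1681]
ee_rot: [-3.054, 0.731, -0.003]
wrist_force: [1.0, 0.6, -0.8]
width: 0.0856
time: 32.05
tcp_pos: [0.3637, -0.3447, 0.1673]
ee_rot: [-3.055, 0.734, -0.001]
wrist_force: [0.0, -1.0, -0.2]
width: 0.0853
[ 0.36408063 -0.34392656  0.16730847]
side [0.46374313 0.23740516] (267, 174, 26, 23) [np.float64(266.0), np.float64(172.0), np.float64(26.0), np.float64(27.0)]
stack (array([0.48579499, 0.27426626]), array([282.62055336, 160.33596838]), array([264, 154,  28,  21, 253], dtype=int32))
C (array([ 0.37546348, -0.3502595 ]), array([322.14285714, 409.57142857]), array([320, 409,   5,   2,   7], dtype=int32))
top [0.46777759 0.24603924] (220, 220, 29, 29) [np.float64(219.0), np.float64(219.0), np.float64(29.0), np.float64(29.0)]
stack (array([0.46782894, 0.2459537 ]), array([231.18807339, 230.51834862]), array([223, 223,  17,  16, 218], dtype=int32))
C (array([ 0.36274968, -0.34439562]), array([484.14942529, 278.09195402]), array([477, 271,  16,  15, 174], dtype=int32))
```

View pics/c6.png

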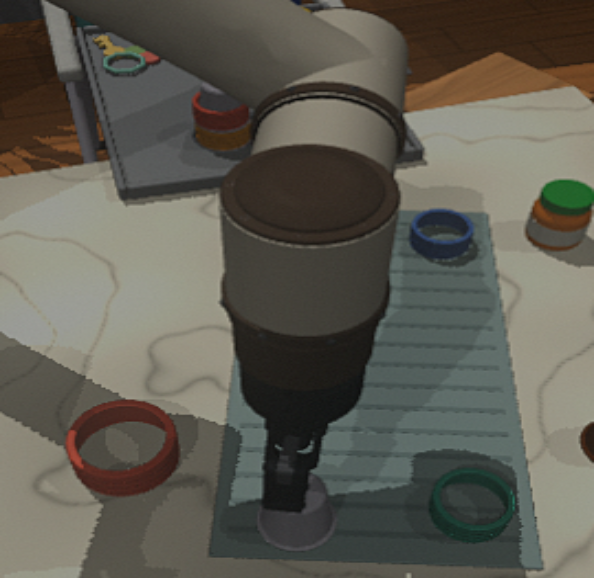

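Cup 2 and the red sleeve are seated on the stack. Cup C is unmoved, so I'll grasp it.

```bash
python3 -m handwheel '{"offset":[[0,-0.06,-2.5],[0,0,-3],[0,0,-2.5],[0,0,-1.5],[0,0,-1.1],[0,0,0],[0,0,0],[0,0,0],[0,0,0],[0,0,0]],"turn":[[0,0,0],[0,0,0],[0,0,0],[0,0,0],[0,0,0],[0,0,0],[0,0,0],[0,0,0],[0,0,0],[0,0,0]],"fingers":[0,0,0,0,0,0,1,1,1,1]}' 30
```

```text
time: 33.4
tcp_pos: [0.3644, -0.3455, 0.0619]
ee_rot: [3.055, -0.732, 0.002]
wrist_force: [-0.5, 1.9, 6.7]
width: 0.0479
```

```bash
python3 -m handwheel '{"offset":[[0,0,1],[0,0,4],[0,0,5],[0,0,3.3],[0.95,5.4,0],[0.95,5.4,0],[0.95,5.4,0],[0.95,5.4,0],[0.95,5.4,0],[0.95,5.4,0]],"turn":[[0,0,0],[0,0,0],[0,0,0],[0,0,0],[0,0,0],[0,0,0],[0,0,0],[0,0,0],[0,0,0],[0,0,0]],"fingers":[1,1,1,1,1,1,1,1,1,1]}' 30
python3 -m handwheel '{"offset":[[0.95,5.4,0],[0.95,5.4,0],[0.95,5.4,0],[0.95,5.4,0],[0.9,5.2,0],[0,0,0],[0,0,0],[0,0,0],[0,0,0],[0,0,0]],"turn":[[0,0,0],[0,0,0],[0,0,0],[0,0,0],[0,0,0],[0,0,0],[0,0,0],[0,0,0],[0,0,0],[0,0,0]],"fingers":[1,1,1,1,1,1,1,1,1,1]}'
```

```text
time: 34.65
tcp_pos: [0.4208, -0.0197, 0.1945]
ee_rot: [-3.054, 0.733, -0.002]
wrist_force: [0.2, 0.2, -0.3]
width: 0.0479
time: 35.9
tcp_pos: [0.4679, 0.246, 0.1941]
ee_rot: [-3.054, 0.734, -0.0]
wrist_force: [-0.1, 0.0, -0.4]
width: 0.0481
```

```bash
python3 -m handwheel '{"offset":[[0.03,0,-1],[0,0,-1],[0,0,-1],[0,0,-1],[0,0,-0.6],[0,0,-0.4],[0,0,-0.1],[0,0,0],[0,0,0],[0,0,0]],"turn":[[0,0,0],[0,0,0],[0,0,0],[0,0,0],[0,0,0],[0,0,0],[0,0,0],[0,0,0],[0,0,0],[0,0,0]],"fingers":[1,1,1,1,1,1,1,1,1,1]}'
```

```text
time: 37.15
tcp_pos: [0.4683, 0.2467, 0.143]
ee_rot: [-3.055, 0.733, -0.0]
wrist_force: [-0.2, -0.2, -0.6]
width: 0.048
```

```bash
python3 -m handwheel '{"offset":[[0,0,-0.1],[0,0,0],[0,0,0],[0,0,0],[0,0,1.5],[0,0,3],[0,0,2.6],[2.7,-4.6,0],[2.7,-4.6,0],[2.7,-4.6,0]],"turn":[[0,0,0],[0,0,0],[0,0,0],[0,0,0],[0,0,0],[0,0,0],[0,0,0],[0,0,0],[0,0,0],[0,0,0]],"fingers":[1,0,0,0,0,0,0,0,0,0]}'
python3 -m handwheel '{"offset":[[2.7,-4.6,0],[2.7,-4.6,0],[2.7,-4.5,0],[0,0,-4],[0,0,-4],[0,0,0],[0,0,0],[0,0,0],[0,0,0],[0,0,0]],"turn":[[0,0,0],[0,0,0],[0,0,0],[0,0,0],[0,0,0],[0,0,0],[0,0,0],[0,0,0],[0,0,0],[0,0,0]],"fingers":[0,0,0,0,0,0,0,0,0,0]}'
python3 - <<'E'
from m import *
f=grab('side','s7.png'); t=grab('top','t7.png')
print(env.observe()['tcp_pos'])
RNG['blue']=((100,125),)
for n,g in(('side',f),('top',t)):
    q,b,p=centre(g,'blue',C[n]['blue'],.005,30 if n=='side' else 24);print(n,q,b,p)
    P=[.468,.246,.155]
    try:print('stack',disc(g,proj(g,P)[0],P[2],14))
    except Exception as e: print(n,e)
a=cv2.imread('pics/s7.png')[100:460,180:450]
cv2.imwrite('pics/c7.png',cv2.resize(a,None,fx=2.2,fy=1.65))
E
```

```text
time: 38.4
tcp_pos: [0.5502, 0.1075, 0.2144]
ee_rot: [-3.054, 0.731, -0.003]
wrist_force: [0.9, 1.9, -0.4]
width: 0.0855
time: 39.65
tcp_pos: [0.6305, -0.0282, 0.1337]
ee_rot: [-3.055, 0.732, -0.002]
wrist_force: [0.1, 0.4, -0.1]
width: 0.0855
[ 0.63026904 -0.02827306  0.13314759]
side [ 0.63807768 -0.0178254 ] (368, 243, 27, 21) [np.float64(366.0), np.float64(238.0), np.float64(30.0), np.float64(30.0)]
stack (array([0.46720004, 0.24371086]), array([278.08823529, 155.7745098 ]), array([271, 152,  15,   9, 102], dtype=int32))
top [ 0.63089139 -0.0280423 ] (336, 161, 25, 26) [np.float64(335.0), np.float64(159.0), np.float64(26.0), np.float64(29.0)]
stack (array([0.46620933, 0.24755549]), array([227.94871795, 228.09401709]), array([220, 220,  17,  18, 234], dtype=int32))
```

View pics/c7.png

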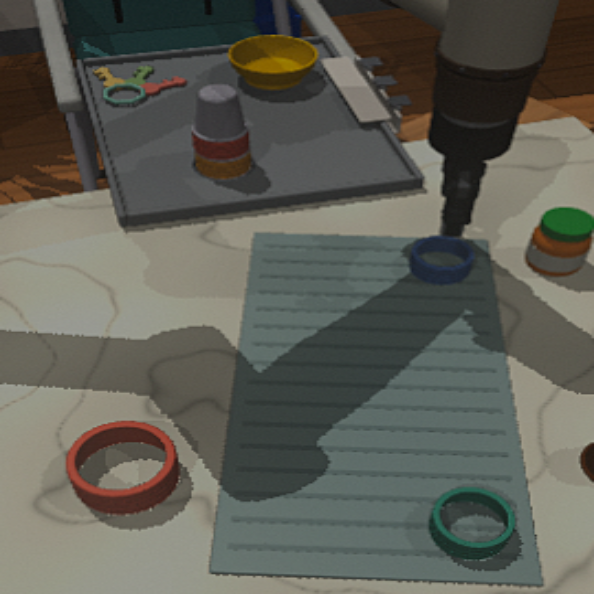

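Run:
```python
from m import *
for n in('side','top'):
    g=vision.grab_frame(n); F=g['frame'].astype(int); m=(F[...,2]>F[...,0]*1.35)&(F[...,2]>F[...,1]*1.05)
    x,y=C[n]['blue'];x0,y0=x-30,y-30
    w=np.zeros(m.shape,bool);w[y0:y+30,x0:x+30]=1
    px,bb=hullc((m&w).astype(np.uint8))
    for q in([.631,-.028],[.634,-.025]):
        s=np.vstack([proj(g,circ(q,.0325,z)) for z in(.005,.039)]); print(n,px,bb,silh(s),s.min(0),np.ptp(s,0))
```

```text
side [380.12665685 257.26190476] (366, 243, 30, 30) [379.73935321 257.22653004] [365.00228344 241.99745132] [29.75908342 30.58692532]
side [380.12665685 257.26190476] (366, 243, 30, 30) [380.39065652 256.01829735] [365.68057376 240.837723  ] [29.70339318 30.48918457]
top [351.17102888 168.27451865] (332, 151, 45, 37) [347.69879045 173.35642781] [334.58048903 159.04944024] [26.46704821 28.68387614]
top [351.17102888 168.27451865] (332, 151, 45, 37) [346.49475657 172.19961404] [333.39538934 157.89012285] [26.43170968 28.68940083]
```

```bash
python3 -m handwheel '{"offset":[[0.1,0,-2.5],[0,0,-2.5],[0,0,-2],[0,0,-1.5],[0,0,-1.3],[0,0,0],[0,0,0],[0,0,0],[0,0,0],[0,0,0]],"turn":[[0,0,0],[0,0,0],[0,0,0],[0,0,0],[0,0,0],[0,0,0],[0,0,0],[0,0,0],[0,0,0],[0,0,0]],"fingers":[0,0,0,0,0,0,1,1,1,1]}' 30
```

```text
time: 41.1
tcp_pos: [0.632, -0.0282, 0.036]
ee_rot: [-3.055, 0.732, -0.003]
wrist_force: [-0.9, -0.0, 6.6]
width: 0.0643
```

```bash
python3 -m handwheel '{"offset":[[0,0,1.4],[0,0,4],[0,0,5],[0,0,5],[0,0,2],[-2.5,4.2,0],[-2.8,4.7,0],[-2.8,4.7,0],[-2.8,4.7,0],[-2.8,4.6,0]],"turn":[[0,0,0],[0,0,0],[0,0,0],[0,0,0],[0,0,0],[0,0,0],[0,0,0],[0,0,0],[0,0,0],[0,0,0]],"fingers":[1,1,1,1,1,1,1,1,1,1]}' 30
python3 -m handwheel '{"offset":[[-2.75,4.6,0],[0,0,0],[0,0,0],[0,0,0],[0,0,0],[0,0,0],[0,0,0],[0,0,0],[0,0,0],[0,0,0]],"turn":[[0,0,0],[0,0,0],[0,0,0],[0,0,0],[0,0,0],[0,0,0],[0,0,0],[0,0,0],[0,0,0],[0,0,0]],"fingers":[1,1,1,1,1,1,1,1,1,1]}'
```

```text
time: 42.35
tcp_pos: [0.4929, 0.2019, 0.2092]
ee_rot: [-3.055, 0.733, 0.0]
wrist_force: [1.2, 0.2, 0.3]
width: 0.0642
time: 43.6
tcp_pos: [0.4667, 0.2467, 0.2088]
ee_rot: [3.055, -0.733, -0.0]
wrist_force: [1.0, 0.3, -0.9]
width: 0.0644
```

Down 8.6 cm to about 0.1228.

```bash
python3 -m handwheel '{"offset":[[0.07,0,-2],[0,0,-2],[0,0,-1.5],[0,0,-1],[0,0,-0.7],[0,0,-0.5],[0,0,-0.5],[0,0,-0.2],[0,0,0],[0,0,0]],"turn":[[0,0,0],[0,0,0],[0,0,0],[0,0,0],[0,0,0],[0,0,0],[0,0,0],[0,0,0],[0,0,0],[0,0,0]],"fingers":[1,1,1,1,1,1,1,1,1,1]}'
```

```text
time: 44.85
tcp_pos: [0.4675, 0.2468, 0.1251]
ee_rot: [-3.055, 0.733, -0.001]
wrist_force: [-1.0, 0.0, -0.3]
width: 0.0642
```

```bash
python3 -m handwheel '{"offset":[[0,0,-0.3],[0,0,0],[0,0,0],[0,0,0],[0,0,0],[0,0,1.5],[0,0,4],[0,0,4],[0,0,0],[0,0,0]],"turn":[[0,0,0],[0,0,0],[0,0,0],[0,0,0],[0,0,0],[0,0,0],[0,0,0],[0,0,0],[0,0,0],[0,0,0]],"fingers":[1,1,1,0,0,0,0,0,0,0]}'
python3 -m handwheel '{"offset":[[2.7,-4.6,0],[2.7,-4.6,0],[2.7,-4.6,0],[2.7,-4.6,0],[0,0,0],[0,0,0],[0,0,0],[0,0,0],[0,0,0],[0,0,0]],"turn":[[0,0,0],[0,0,0],[0,0,0],[0,0,0],[0,0,0],[0,0,0],[0,0,0],[0,0,0],[0,0,0],[0,0,0]],"fingers":[0,0,0,0,0,0,0,0,0,0]}'
python3 - <<'E'
from m import *
f=grab('side','s8.png'); t=grab('top','t8.png')
for n,g in(('side',f),('top',t)):
    F=g['frame'].astype(int); m=(F[...,2]>F[...,0]*1.35)&(F[...,2]>F[...,1]*1.05)
    x,y=proj(g,[.468,.246,.107])[0].astype(int); w=np.zeros(m.shape,bool);w[y-18:y+18,x-18:x+18]=1
    px,bb=hullc((m&w).astype(np.uint8)); s=np.vstack([proj(g,circ([.4675,.2465],.0325,z)) for z in(.09,.124)])
    print(n,px,bb,'expect',silh(s),s.min(0),np.ptp(s,0))
    print('stack',disc(g,proj(g,[.468,.246,.155])[0],.155,14)[0])
q,b,p=centre(t,'green',C['top']['green'],.005,24);print('green',q)
a=cv2.imread('pics/s8.png')[110:430,180:450];b=cv2.imread('pics/t8.png')[130:300,100:300]
a=cv2.resize(a,(400,474));b=cv2.resize(b,(390,474));cv2.imwrite('pics/c8.png',np.hstack([a,b]))
E
```

```text
time: 46.1
tcp_pos: [0.467, 0.2465, 0.2171]
ee_rot: [-3.054, 0.733, 0.0]
wrist_force: [-0.8, -0.8, 0.6]
width: 0.0855
time: 47.35
tcp_pos: [0.5753, 0.0631, 0.217]
ee_rot: [-3.055, 0.732, -0.0]
wrist_force: [0.1, -0.2, -1.0]
width: 0.0852
side [278.72255489 172.28775782] (266, 162, 26, 23) expect [278.68346214 171.07829238] [265.18357579 157.58648209] [26.72490373 27.10470466]
stack [0.46898706 0.24176448]Traceback (most recent call last):
  File "<stdin>", line 6, in <module>
  File "m.py", line 20, in hullc
    p=cv2.findNonZero(m); h=cv2.convexHull(p); M=cv2.moments(h.astype(np.float32))
                            ~~~~~~~~~~~~~~^^^
cv2.error: OpenCV(4.12.0) /io/opencv/modules/imgproc/src/convhull.cpp:143: error: (-215:Assertion failed) total >= 0 && (depth == CV_32F || depth == CV_32S) in function 'convexHull'
```

Run:
```python
from m import *
a=cv2.imread('pics/s8.png')[110:430,180:450];b=cv2.imread('pics/t8.png')[130:300,100:300]
a=cv2.resize(a,(400,474));b=cv2.resize(b,(390,474));cv2.imwrite('pics/c8.png',np.hstack([a,b]))
```

```text
(no output)
```

View pics/c8.png

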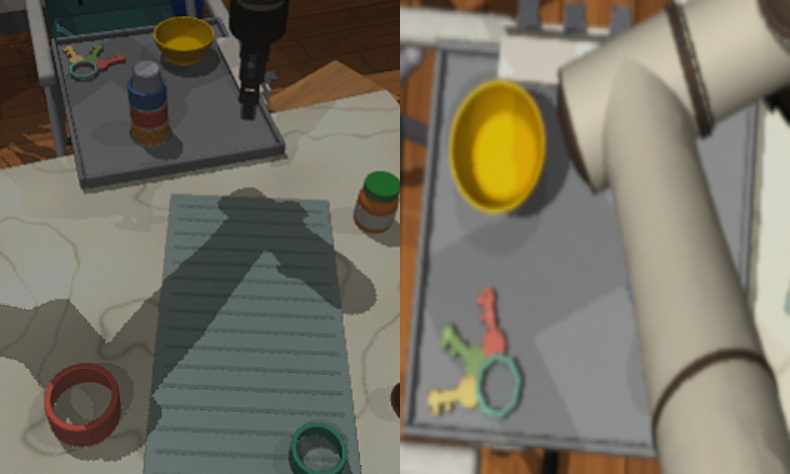

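```bash
python3 -m handwheel '{"offset":[[0,-5.5,0],[0,-5.5,0],[0,-5.5,0],[0,-5.5,0],[0,-5.5,0],[0,0,0],[0,0,0],[0,0,0],[0,0,0],[0,0,0]],"turn":[[0,0,0],[0,0,0],[0,0,0],[0,0,0],[0,0,0],[0,0,0],[0,0,0],[0,0,0],[0,0,0],[0,0,0]],"fingers":[0,0,0,0,0,0,0,0,0,0]}'
python3 - <<'E'
from m import *
f=grab('side','s9.png'); t=grab('top','t9.png')
F=t['frame'].astype(int); m=(F[...,2]>F[...,0]*1.2)&(F[...,2]>F[...,1]*1.05)
x,y=proj(t,[.468,.246,.107])[0].astype(int); w=np.zeros(m.shape,bool);w[y-20:y+20,x-20:x+20]=1
s=np.vstack([proj(t,circ([.4675,.2465],.0325,z)) for z in(.09,.124)])
if (m&w).any(): print(*hullc((m&w).astype(np.uint8)),'expect',silh(s),s.min(0),np.ptp(s,0))
print('stack',disc(t,proj(t,[.468,.246,.155])[0],.155,14)[0])
print('green',centre(t,'green',C['top']['green'],.005,24))
a=cv2.resize(f['frame'][130:220,220:340,::-1],(400,300),interpolation=2);b=cv2.resize(t['frame'][190:280,180:300,::-1],(400,300),interpolation=2)
cv2.imwrite('pics/c9.png',np.hstack([a,b]))
E
```

```text
time: 48.7
tcp_pos: [0.5756, -0.2115, 0.217]
ee_rot: [-3.055, 0.731, -0.0]
wrist_force: [-0.3, -0.2, -0.4]
width: 0.0854
[230.81081081 231.54429429] (216, 217, 30, 30) expect [231.36283631 231.23949046] [216.2729551  216.16236296] [30.09457537 30.14337095]
stack [0.46660986 0.24664711]
green (array([ 0.49995328, -0.38102938]), (477, 212, 29, 27), [np.float64(476.0), np.float64(211.0), np.float64(30.0), np.float64(28.0)])
```

View pics/c9.png

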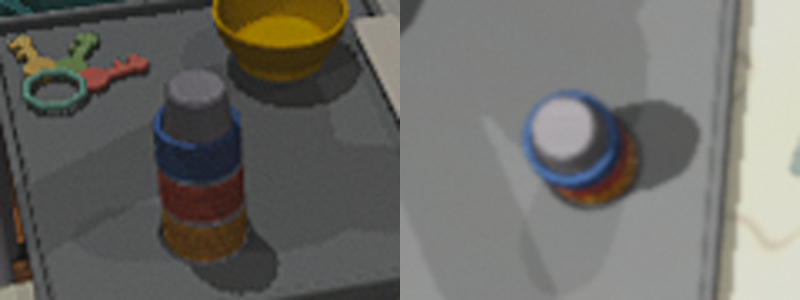

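The stack is straight. It reads amber, red and blue from the bottom, with a cup rim showing between the sleeves and the cup top 31 mm clear above the blue sleeve. Handing in.

```bash
python3 -c "
from h import *
print(env.hand_in(), env.observe()['time'])"
```

```text
the job is handed in; nothing more can be done
the job is handed in; nothing more can be done
```

I built the three cups that were present into one upside-down stack in the tray recess and handed the job in at about 49 s. `hand_in` gives no verdict.

From the bottom the stack is cup, amber sleeve, cup, red sleeve, cup, blue sleeve. I used the smaller red ring, the one on the mat.

**Stack:** In my last pictures it stands straight. The top cup's centre measures (0.467, 0.247) from above, within about 2 mm of the recess centre. The blue sleeve is within about 1 pixel of where a fully seated one should be, in both views.

**Left alone:** The spare green sleeve measures the same position as at the start. The bowl and keys look unmoved in the pictures. The jar, the large red ring and the brown cup were never approached.

**Slips and disagreements:**
- **First cup:** it came down about 4 mm off and seems to have touched the recess edge lightly. I lifted it slightly, shifted it and seated it properly.
- **Camera readings:** the side view differed from the top view by up to 5 mm in y on the stack, so I relied on the top view and the gripper position there. A few readings of shadowed or partly hidden parts were off by more, and I ignored those.

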